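Unlock the child-safe battery box

ROBOT

A 6-joint arm with a two-finger parallel gripper is mounted at the origin on a cart in front of the work surface, level with it; the furniture and walls round the work are solid. World frame = base frame: x ahead of the robot, y to its left, z up, the work surface at z = 0. Lengths are in m, angles in rad, forces in N, time in s.
With the tool pointing down it reaches from about 0.275 to 1 m from the base axis. Payload 8.4 kg.
Tool frame: the origin (TCP) lies on the centre line of the jaws, within the pads' length; the fingertips stand tip_reach ahead of it and the grasp point (between the pads) lies 8 mm behind it (tip_reach is the distance from the TCP to the fingertips, in m); z points along the fingers, y is the line along which they close (so a half turn about z gives the same grasp; the last joint's range is limited). The gripper opens to 85 mm and grips with 20 to 120 N. Pads are 22 mm wide; open, the fingers measure 114 mm over their backs; the gripper's body (76 mm by 85 mm) begins 54 mm behind the grasp point. The pads swing forward as they close: fully open they stand 13 mm farther back than shut.
Start: joints at [-1.159, 0.353, 1.633, -0, 1.155, -0.002], TCP at [0.251, -0.572, 0.242] pointing down, gripper open.
Joint ranges: [-2.63, 2.63], [-0.92, 2.1], [0.06, 2.66], [-1.3, 4.44], [0, 2.69], [-3.02, 3.02]. Speed limits (rad/s): [2.22, 2.22, 2.79, 3.14, 3.14, 3.14].

INTERFACE

Orientations are given as a 3x3 rotation matrix whose columns are the frame's x, y, z axes.
In Python, from bench import * gives the robot as it stands.
- The arm moves only by the tool step_arm, never from a script. Its argument "rows" is a list of rows, each a list of 6 numbers: the shift along the tool's x, y, z in m, then the turn, a rotation vector about the tool's x, y, z in degrees. A call has 1 to 12 rows; each row is the pose to reach, as a shift and turn from the pose commanded when the call began, along the tool's axes at that moment; what a row does not reach only later rows make up. A row lasts 1/8 s, in which the tool goes at most 62.5 mm and 10.7 degrees, less where a joint would pass 70% of its speed; a pose out of reach is approached as far as the arm can. A call with a gripper value outside its range is refused whole. "claw" is the opening, from -1 (shut) to 1 (fully open), set as the call begins (left out, the last holds). The fingers move at their own pace and stop on an object; "squeeze" is the grip in N (left out, the last holds). Time passes only in rows, so rows that repeat a pose let the fingers close. It gives the time, the measured TCP pose, the force, the opening and the grip force at its end, in the units of the state.
- sense(): the state, without advancing time (a new reading comes with each control period).
- grab_frame(name): name is "scene" or "side" or "wrist"; returns (picture, depth): 420x560x3 uint8, red, green, blue; 420x560 float32, m along the optical axis (not along the pixel's ray), 0 where there is no reading.
- calibration(name): a dict with "intrinsics" (3x3 intrinsics, pixels), "rvec" (rotation vector, rad) and "tvec" (3), from world to camera coordinates, as OpenCV has them. Camera axes: x right, y down, z forward; pixel columns grow to the right and rows downward; lengths in m; the calibration is good to about 2 mm. A picture is of the moment at which its call begins: read the wrist's pose just before it. calibration takes no time and is no camera call; for the wrist camera it gives the pose at the moment of the call.
- job_done(): hands the job in; it is judged then, once.
Trained networks look in the newest picture that a camera, given by its name, has taken for a name from the list of things; names that differ only in an ending like _2 or _b are one class to them, and where a whole thing is asked for, a point or a joint stands for the part that bears it (a point fixed in the world has none). Each returns a list of dicts, best first, with "confidence" (0 to 1); they miss things now and then, are a little off and sometimes report something else, mostly with a low value. They report only what shows in the picture. A call takes as long as a camera call. They do not tell look-alikes from the thing itself.
- recognise(camera, name): "rect" ([centre column, centre row, width, height] in pixels, round what is visible of it).
- masks_of(camera, name): "mask" (420x560 bool, what is visible of it) and "rect" ([centre column, centre row, width, height] in pixels, round what is visible of it).
The state is a dict: "t": time; "joints": joint angles; "joint_vel": joint speeds; "effort": joint torques, N m; "eef_pos": TCP position; "tool_rot": TCP orientation; "contact_force": force on the tool from outside, world axes, zero at the start; "torque": the same for the moment, N m; "opening": finger opening in m; "finger_force": force on a finger pad.
Only numpy, scipy, OpenCV 4.12 (cv2) and the standard library are available. Lean on these libraries where they do the work, as an engineer would, in place of code of your own. Each camera call takes 0.05 s, during which the arm holds its last target. There are 200 camera calls.

TASK

Open the locked wooden box in which the batteries are kept: slide the keyhole cover on its steel front deck fully aside, take the key with the round disc-shaped head from the key stand, push it upright into the keyhole until its collar is fully home on the deck, and turn it clockwise to its stop to draw the hidden bolt. Then slide the lid by its knob all the way back, away from the lock, and let go, leaving the key turned in the lock. Leave the square-headed key in the stand, and do not knock over or push away the soap bottle or the glass.

Things in the scene. Friction and masses are not known exactly. Their poses are not given: they have to be found in the camera images.
- lock_box: Fixed wooden box 206 (x) x 150 (y) x 80 mm, origin under its centre; x runs from the lock to the rear, y left, z up; yaw varies about 20 degrees either way. Front 76 mm: steel lock deck, top at z = 80 mm; behind it the wooden sliding lid, top at 79 mm.
- keyhole (a point): Centre of the keyhole's mouth on the deck's top, axes as the box's. A chamfered slot 40 (x) x 13 mm (y) through an 8 mm plate; the lock core lies under it. The key's bit enters with its width along x, either way round, and must go 33 mm down, until the collar rests on the deck, before it can turn.
- cover (a joint): Keyhole cover, a 54 x 42 x 4 mm steel plate lying on the deck; slides along the box's +y (left). 0 to 0.006 m at the start, over the keyhole; stop at 0.065 m, keyhole free. Moves with about 1 N and stays where it is left.
- cover_tab (a point): Grip point on the cover's upright tab, 28 mm above the deck. The tab is 30 mm along the box's x and 12 mm along its y; its top is 38 mm, the cover plate's top 4 mm above the deck.
- disc_key_bow (a point): Centre of the round head of the steel key that fits: disc 46 mm across, 10 mm thick, its axis along y; z up the shaft. Key 94 mm long, 0.09 kg, upright, bit down, same after a half turn about z. Below this point: underside of the 26 mm collar at 38 mm; bit 36 (x) x 10 (y) x 22 mm with its foot at 71 mm (lowest 6 mm only 31 x 7). In the lock, home, it is 38 mm above the deck.
- square_key_bow (a point): Centre of the square head (46 x 46 x 10 mm) of the other steel key, otherwise of the same heights. Its bit is 50 mm wide and does not fit. Which key stands in which slot varies. Leave it.
- key_stand: Fixed wooden block 80 x 140 x 40 mm, origin under its centre, left or right of the box. Two slots 54 (x) x 13 (y) x 37 mm deep at y = -36 and +36 mm, a key upright in each, collar resting on the block's top, head's faces looking along y (to 2 degrees). A key is clear when lifted straight up by 40 mm.
- plug (a joint): Lock core: 0 locked, grows as it turns clockwise seen from above, stop at 1.35 rad; the hidden bolt is clear of the lid above about 1.05 rad. The key has about 0.1 rad of play in it. Friction about 0.06 N m, no spring: stays where it is left.
- lid (a joint): Sliding lid behind the lock deck: 0 closed, slides along the box's +x to its stop at 0.08 m. Held at 0 by the bolt while locked; then moves with about 2 N and stays where it is left.
- lid_knob (a point): Grip point on the lid's round steel knob, on the box's middle line, 25 mm above the lid; the knob is 28 mm across and 38 mm high. At the start 95 mm behind (box +x) and 35 mm left (+y) of the keyhole.
- soap_pump: Pump soap bottle, 73 x 63 x 160 mm, origin at the centre of its underside; on the other side of the box from the key stand. Leave it.
- tumbler: Clear drinking glass, 79 mm across and 90 mm high, origin at the centre of its underside, left behind the box. Leave it.
Mind the look-alikes: they are no part of the job. Leave any orange look-alike of the part that bears disc_key_bow alone.

How it is judged:
On the way, in this order (a step that is already met when the one before it is completed fails the run):
1. the keyhole cover is slid aside (at least 45 mm) (value of joint cover above 0.045 m), for 0.2 s.
2. the disc-headed key is fully home in the keyhole, collar on the deck, not yet turned (horizontal distance between disc_key_bow and keyhole below 0.007 m and z of disc_key_bow in the frame of keyhole below 0.0415 m and angle between disc_key_bow's own z axis and vertical below 0.1 rad and value of joint plug below 0.4 rad), for 0.1 s.
3. the key is turned and the bolt drawn (horizontal distance between disc_key_bow and keyhole below 0.007 m and z of disc_key_bow in the frame of keyhole below 0.0415 m and angle between disc_key_bow's own z axis and vertical below 0.1 rad and value of joint plug above 1.1 rad), for 0.2 s.
4. the lid is slid back (value of joint lid above 0.065 m), for 0.2 s.
At the end, for the whole second after the job is handed in: Cover at least 45 mm aside; disc key home in the lock (head within 7 mm of the keyhole axis, under 41.5 mm above the deck, tilted under 0.1 rad) and turned at least 1.1 rad; lid open at least 65 mm and at rest; square key in the stand within 15 mm of its start (all of step 3 and value of joint cover above 0.045 m and value of joint lid above 0.065 m and velocity of joint lid below 0.01 m/s and distance of square_key_bow from where it was at the start of the episode below 0.015 m); the robot touches nothing.
It fails at once if the soap bottle or the glass is upset or pushed away (more than 40 mm, or tilted) (distance of any of soap_pump, tumbler from where it was at the start of the episode above 0.04 m or angle between any of soap_pump, tumbler's own z axis and vertical above 0.4 rad).
It fails at once if the square-headed key is taken out of the stand (distance of square_key_bow from where it was at the start of the episode above 0.04 m).
It also fails if it takes over 70 s, if anything falls off the work surface, if the arm or the gripper's body presses on something with over 40 N, if the wrist force passes 120 N, or if a joint passes its speed limit or range.

## Working session

There is one attempt and no reset: what is moved stays moved. The work goes in short steps, Python scripts to look and compute and a tool call to move; the robot and the scene stay as the last step left them, time stands still between calls to the robot, and variables do not carry over. Pictures are saved under pics/ and viewed, at most 10 in all, crops included, and the job is handed in when it is done.

Besides the shell and the picture viewer there is one more tool, called after "Call:" in YAML: its name, and indented under it one key for each argument. step_arm: Moves the arm, as the interface text tells. Its arguments: {"type":"object","properties":{"rows":{"type":"array","items":{"type":"array","items":{"type":"number"}}},"claw":{"type":"number"},"squeeze":{"type":"number"}},"required":["rows"]}

```bash
mkdir -p pics; ls; cat > h.py <<'E'
from bench import *
import numpy as np, cv2
def cam(n):
    c=calibration(n); R=cv2.Rodrigues(np.array(c["rvec"],float))[0]; return np.array(c["intrinsics"],float),R,np.array(c["tvec"],float).ravel()
def cloud(d,c):
    K,R,t=c; v,u=np.mgrid[:420,:560]
    p=np.stack([(u-K[0,2])/K[0,0]*d,(v-K[1,2])/K[1,1]*d,d],-1)
    return (p-t)@R
def proj(P,c):
    K,R,t=c; q=(np.atleast_2d(P)@R.T+t)@K.T; return q[:,:2]/q[:,2:]
def save(n,im): cv2.imwrite("pics/"+n,im[:,:,::-1])
E
python3 - <<'E'
from h import *
s=sense(); print(s)
for n in ["scene","side"]:
    c=cam(n); im,d=grab_frame(n); save(n+"0.png",im); np.savez(n+"0.npz",im=im,d=d)
    P=cloud(d,c)
    for k in ["lock_box","cover","disc_key_bow","square_key_bow","key_stand","lid_knob","cover_tab","soap_pump","tumbler"]:
        try: r=masks_of(n,k)
        except Exception as e: print(k,e); continue
        for x in r[:4]:
            m=x["mask"]&(d>0)
            q=P[m]
            print(n,k,round(x["confidence"],2),np.round(x["rect"]), m.sum(), np.round(np.median(q,0),3) if len(q) else "", np.round(np.percentile(q[:,2],98),3) if len(q) else "")
E
```

```text
pics
{'t': 0.0, 'joints': array([-1.15942225e+00,  3.53653772e-01,  1.63414792e+00, -1.21504531e-05,
        1.15519732e+00, -2.38055800e-03]), 'joint_vel': array([ 0.0005535 ,  0.00049961, -0.00100635, -0.00068758,  0.00139143,
       -0.00132161]), 'effort': array([ 2.17684115e-03, -6.05254197e+01, -3.42072344e+01,  1.18682660e-04,
        9.47667751e-03, -6.40317495e-06]), 'eef_pos': array([ 0.25110168, -0.57182836,  0.24155226]), 'tool_rot': array([[ 9.15615752e-01,  4.02054059e-01, -5.72549068e-04],
       [ 4.02054467e-01, -9.15614851e-01,  1.28458633e-03],
       [-7.76127937e-06, -1.40638339e-03, -9.99999011e-01]]), 'contact_force': array([ 0.83269768, -0.65724562, -0.1495215 ]), 'torque': array([ 0.02047193,  0.00803149, -0.00347436]), 'finger_force': 0.0, 'opening': 0.08513456100540492}
scene lock_box 0.82 [301. 205.  76.  54.] 2956 [ 0.463 -0.043  0.075] 0.113
scene lock_box 0.49 [321. 197.  15.  22.] 141 [ 0.437 -0.097  0.093] 0.121
scene cover 0.58 [321. 194.  19.  18.] 165 [ 0.435 -0.097  0.09 ] 0.121
scene disc_key_bow 0.96 [210. 308.  22.  34.] 508 [0.294 0.411 0.059]
[... 1617 characters left out ...]
 22.] 261 [0.424 0.26  0.073] 0.104
side key_stand 0.85 [251. 287.  40.  54.] 1074 [0.4   0.314 0.039] 0.049
side key_stand 0.74 [278. 177.  53.  43.] 1228 [ 0.543 -0.075  0.08 ] 0.116
side lid_knob 0.76 [276. 179.  55.  42.] 1143 [ 0.543 -0.077  0.08 ] 0.116
side cover_tab 0.51 [309. 185.  17.  18.] 188 [ 0.439 -0.096  0.088] 0.12
side cover_tab 0.22 [286. 192.  75.  62.] 3049 [ 0.493 -0.049  0.078] 0.113
side soap_pump 0.76 [337. 150.  28.  44.] 596 [ 0.434 -0.296  0.087] 0.161
side soap_pump 0.62 [202. 258.  29.  36.] 865 [0.589 0.288 0.053] 0.091
side soap_pump 0.35 [309. 182.  15.  14.] 158 [ 0.439 -0.096  0.088] 0.12
side tumbler 0.95 [203. 259.  35.  41.] 882 [0.589 0.288 0.052] 0.091
```

```bash
python3 - <<'E'
import numpy as np,cv2
a=np.load("scene0.npz")["im"]; b=np.load("side0.npz")["im"]
A=cv2.resize(a[150:350,150:400],None,fx=2.4,fy=2.4,interpolation=cv2.INTER_CUBIC)
cv2.imwrite("pics/c1.png",A[:,:,::-1])
B=cv2.resize(b[120:370,160:380],None,fx=2.4,fy=2.4,interpolation=cv2.INTER_CUBIC)
cv2.imwrite("pics/c2.png",B[:,:,::-1])
E
```

```text
(no output)
```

View pics/c1.png

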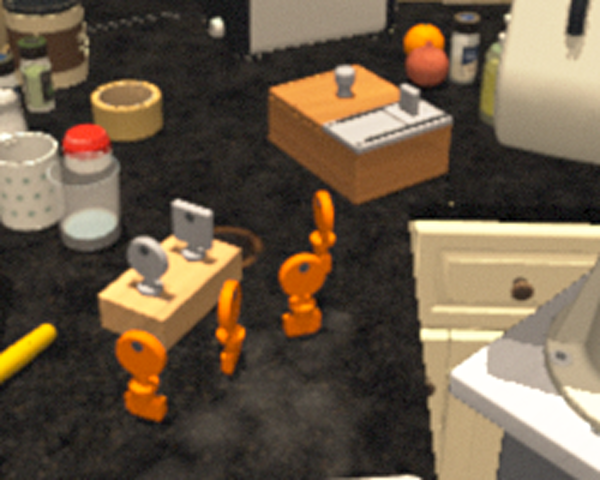

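View pics/c2.png

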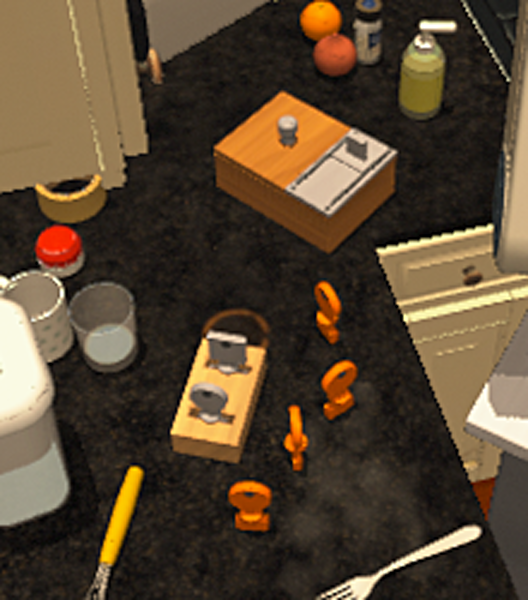

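The steel disc key is in the stand at scene (210,262) and side (246,288). Things it could be mistaken for:
- The orange copies, at scene (210,308), (246,285), (277,272) and about (284,247). I'll leave these alone.
- The square key, at scene (231,246).

The box deck and cover tab are at scene (321,192), and the knob is at (294,184).

```bash
python3 - <<'E'
from h import *
for n in ["scene","side"]:
    f=np.load(n+"0.npz"); P=cloud(f["d"],cam(n)); im=f["im"].astype(int); ok=f["d"]>0
    sat=im.max(-1)-im.min(-1)
    top=ok&(P[...,2]>.070)&(P[...,2]<.086)&(np.hypot(P[...,0]-.48,P[...,1]+.06)<.16)
    q=P[top]; r=cv2.minAreaRect(q[:,:2].astype(np.float32)); print(n,"box",r,top.sum(),np.median(q[:,2]))
    m=top&(sat<30); q=P[m]; print(" steel",cv2.minAreaRect(q[:,:2].astype(np.float32)),m.sum(),np.median(q[:,2]))
    m=ok&(P[...,2]>.104)&(P[...,2]<.13)&(np.hypot(P[...,0]-.48,P[...,1]+.06)<.16)
    q=P[m]
    for nm,g in [("knob",q[q[:,0]>.49]),("tab",q[q[:,0]<.49])]: print(" ",nm,len(g),g.mean(0).round(4),g.min(0).round(3),g.max(0).round(3))
    m=ok&(P[...,2]>.034)&(P[...,2]<.045)&(np.hypot(P[...,0]-.4,P[...,1]-.31)<.1)&(sat>40)
    q=P[m]; print(" stand",cv2.minAreaRect(q[:,:2].astype(np.float32)),m.sum(),np.median(q[:,2]))
    m=ok&(P[...,2]>.058)&(np.hypot(P[...,0]-.41,P[...,1]-.3)<.085)&(sat<60)
    q=P[m]
    for nm,g in [("disc",q[q[:,1]>.297]),("square",q[q[:,1]<.297])]:
        mu=g[:,:2].mean(0); w,v=np.linalg.eigh(np.cov((g[:,:2]-mu).T)); print(" ",nm,len(g),g.mean(0).round(4),g.min(0).round(3),g.max(0).round(3),np.degrees(np.arctan2(v[1,1],v[0,1])).round(1),np.sqrt(w).round(4))
E
```

```text
scene box ((0.5080294609069824, -0.0803239718079567), (0.15398913621902466, 0.20917268097400665), 81.35428619384766) 1318 0.08168530516768702
 steel ((0.47073471546173096, -0.07480102777481079), (0.1538011133670807, 0.1326579600572586), 80.95518493652344) 354 0.08220708314226621
  knob 54 [ 0.534  -0.0801  0.1146] [ 0.523 -0.095  0.104] [ 0.553 -0.069  0.122]
  tab 55 [ 0.4366 -0.0988  0.1141] [ 0.423 -0.108  0.104] [ 0.453 -0.093  0.123]
 stand ((0.3856136202812195, 0.28279080986976624), (0.1466812640428543, 0.14334627985954285), 20.800073623657227) 882 0.041766761017365775
  disc 1250 [0.4229 0.3457 0.486 ] [0.382 0.297 0.058] [0.494 0.383 0.624] 143.3 [0.0151 0.032 ]
  square 362 [0.4358 0.2669 0.2024] [0.399 0.247 0.058] [0.494 0.297 0.621] -155.7 [0.0037 0.0334]
side box ((0.5104269981384277, -0.0791645273566246), (0.15769390761852264, 0.21252866089344025), 80.71806335449219) 1851 0.07978505558303978
 steel ((0.47148749232292175, -0.06490042060613632), (0.14212243258953094, 0.1313868910074234), 83.75848388671875) 108 0.08052621064399607
  knob 56 [ 0.5382 -0.0803  0.114 ] [ 0.526 -0.096  0.104] [ 0.554 -0.07   0.122]
  tab 49 [ 0.4396 -0.0983  0.1142] [ 0.427 -0.108  0.104] [ 0.456 -0.089  0.122]
 stand ((0.39146679639816284, 0.2858653962612152), (0.14376869797706604, 0.1417958289384842), 22.550880432128906) 769 0.04010264924802006
  disc 297 [0.4076 0.353  0.4415] [0.384 0.318 0.059] [0.437 0.384 0.908] 70.4 [0.012  0.0236]
  square 167 [0.4218 0.2607 0.0847] [0.4   0.247 0.058] [0.444 0.269 0.109] -161.4 [0.0031 0.0129]
```

```bash
cat >> h.py <<'E'
from scipy.spatial.transform import Rotation as Ro
def Rd(a):  # tool down, tool y at world angle a (deg)
    a=np.radians(a); y=np.array([np.cos(a),np.sin(a),0]); z=np.array([0,0,-1.]); return np.stack([np.cross(y,z),y,z],1)
def goal(p,R,s=None):
    s=s or sense(); T=s["tool_rot"]; d=T.T@(np.array(p)-s["eef_pos"]); w=Ro.from_matrix(T.T@R).as_rotvec(degrees=True)
    print("goal",np.round(d,4),np.round(w,2))
E
python3 - <<'E'
from h import *
import bench
print([k for k in dir(bench) if not k.startswith('_')], getattr(bench,'tip_reach',None))
for n in ["scene","side"]:
    f=np.load(n+"0.npz"); P=cloud(f["d"],cam(n)); q=P[f["d"]>0]
    m=(q[:,0]>.0)&(q[:,0]<.75)&(q[:,1]>-.7)&(q[:,1]<.6)&(q[:,2]>.13)
    g=q[m]; H={}
    for p in g: k=(int(p[0]//.1),int(p[1]//.1)); H[k]=max(H.get(k,0),round(float(p[2]),2))
    print(n,sorted(H.items()))
c=cam("wrist"); print(c[0],(-c[1].T@c[2]),c[1][2])
goal([.44,-.12,.36],Rd(-99))
E
```

```text
['Unreachable', 'calibration', 'grab_frame', 'job_done', 'masks_of', 'recognise', 'sense', 'tip_reach'] 0.011
scene [((0, -1), 0.63), ((0, 0), 0.6), ((0, 1), 0.42), ((1, -6), 0.6), ((1, -5), 0.63), ((1, -4), 0.63), ((1, -1), 0.63), ((1, 0), 0.63), ((1, 1), 0.42), ((2, -7), 0.54), ((2, -6), 0.61), ((2, -5), 0.61), ((2, -4), 0.62), ((3, -6), 0.62), ((3, 3), 0.62), ((4, -4), 0.16), ((4, 2), 0.62), ((4, 3), 0.62), ((4, 4), 0.62), ((4, 5), 0.62), ((5, -5), 0.62), ((5, -4), 0.62), ((5, 1), 0.62), ((5, 2), 0.62), ((5, 3), 0.52), ((5, 4), 0.57), ((5, 5), 0.62), ((6, -4), 0.62), ((6, -3), 0.61), ((6, -2), 0.62), ((6, -1), 0.62), ((6, 0), 0.62), ((6, 1), 0.62), ((6, 2), 0.52), ((6, 4), 0.25), ((6, 5), 0.53), ((7, -7), 0.47), ((7, -5), 0.61), ((7, -4), 0.61), ((7, -3), 0.53), ((7, -2), 0.53), ((7, -1), 0.53), ((7, 0), 0.54), ((7, 1), 0.52), ((7, 5), 0.51)]
side [((0, -4), 0.69), ((0, -3), 0.71), ((0, -1), 0.65), ((0, 0), 0.61), ((0, 1), 0.41), ((1, -5), 0.63), ((1, -4), 0.69), ((1, -3), 0.71), ((1, -1), 0.79), ((1, 0), 0.71), ((1, 1), 0.43), ((2, -6), 0.52), ((2, -2), 0.73), ((2, -1), 0.78), ((2, 0), 0.7), ((3, 3), 0.91), ((4, -6), 0.54), ((4, -5), 0.54), ((4, -4), 0.17), ((4, -3), 0.13), ((4, 3), 0.91), ((4, 4), 0.93), ((4, 5), 0.94), ((5, -5), 0.55), ((5, -4), 0.56), ((5, 2), 0.56), ((5, 3), 0.56), ((5, 4), 0.56), ((5, 5), 0.95), ((6, -4), 0.57), ((6, -3), 0.6), ((6, -2), 0.65), ((6, -1), 0.69), ((6, 0), 0.71), ((6, 1), 0.74), ((6, 2), 0.56), ((6, 4), 0.25), ((6, 5), 0.57), ((7, -7), 0.34), ((7, -5), 0.15), ((7, -4), 0.54), ((7, -2), 0.5), ((7, -1), 0.5), ((7, 0), 0.51), ((7, 5), 0.42)]
[[306.55485972   0.         285.96471057]
 [  0.         306.55485972 212.47517692]
 [  0.           0.           1.        ]] [ 0.31466794 -0.54378378  0.3748165 ] [-0.24696445 -0.10874552 -0.96290341]
goal [ 0.3546 -0.3382 -0.1177] [-0.  -0.  32.7]
```

Call:
step_arm:
  rows:
    - [0,0,-0.06,0,0,0]
    - [0.04,-0.03,-0.1,0,0,5]
    - [0.09,-0.08,-0.12,0,0,10]
    - [0.13,-0.12,-0.12,0,0,15]
    - [0.17,-0.16,-0.12,0,0,20]
    - [0.21,-0.2,-0.12,0,0,25]
    - [0.25,-0.24,-0.12,0,0,30]
    - [0.3,-0.28,-0.12,0,0,33]
    - [0.355,-0.338,-0.118,0,0,33]
    - [0.355,-0.338,-0.118,0,0,33]
    - [0.355,-0.338,-0.118,0,0,33]
  claw: 0.0

```text
t: 2.38
eef_pos: [0.4407, -0.1189, 0.3603]
tool_rot: [[0.987, -0.159, 0.0], [-0.159, -0.987, -0.0], [0.0, -0.0, -1.0]]
contact_force: [0.1, -0.1, -0.1]
opening: 0.0426
finger_force: 0.0
```

```bash
cat > look.py <<'E'
from h import *
def look(tag):
    c=cam("wrist"); im,d=grab_frame("wrist"); save(tag+".png",im); np.savez(tag+".npz",im=im,d=d,K=c[0],R=c[1],t=c[2]); return im,d,c,cloud(d,c)
E
python3 - <<'E'
from look import *
s=sense(); print(s["t"],s["eef_pos"],s["opening"],s["joints"].round(2))
im,d,c,P=look("w1")
for k in ["lock_box","cover","lid_knob","cover_tab","soap_pump"]:
    for x in masks_of("wrist",k)[:2]:
        m=x["mask"]&(d>0); q=P[m]; print(k,round(x["confidence"],2),np.round(x["rect"]),m.sum(),np.median(q,0).round(4) if len(q) else "")
ok=d>0; near=np.hypot(P[...,0]-.48,P[...,1]+.06)<.17
m=ok&near&(P[...,2]>.070)&(P[...,2]<.0815); print(cv2.minAreaRect(P[m][:,:2].astype(np.float32)),np.median(P[m],0))
m=ok&near&(P[...,2]>.107); q=P[m]
for nm,g in [("knob",q[q[:,0]>.49]),("tab",q[q[:,0]<.49])]:
    if len(g): print(nm,len(g),cv2.minAreaRect(g[:,:2].astype(np.float32)),g[:,2].max())
E
```

```text
2.375 [ 0.44072257 -0.11885953  0.36033847] 0.042594903286696746 [-0.27 -0.02  1.82  0.    1.34  1.46]
lock_box 0.69 [248. 125. 124. 167.] 18661 [ 0.5223 -0.0807  0.0803]
cover 0.61 [274. 181.  30.  40.] 1230 [ 0.446  -0.1016  0.0855]
lid_knob 0.55 [247.  97. 127. 110.] 12818 [ 0.5538 -0.0864  0.0799]
lid_knob 0.27 [273. 181.  34.  41.] 1262 [ 0.446  -0.1019  0.0855]
cover_tab 0.66 [273. 182.  30.  41.] 1175 [ 0.446  -0.1021  0.0856]
soap_pump 0.61 [439. 159.  95.  60.] 3582 [ 0.4486 -0.3031  0.1126]
soap_pump 0.52 [274. 179.  33.  42.] 1243 [ 0.4459 -0.1022  0.0855]
((0.5123893022537231, -0.07840555906295776), (0.15012036263942719, 0.2066476047039032), 80.7109146118164) [ 0.53530116 -0.07607717  0.08000687]
knob 461 ((0.5419625639915466, -0.0837632268667221), (0.02696010284125805, 0.026650018990039825), 80.24201202392578) 0.11962002970138497
tab 52720 ((0.44498133659362793, -0.11844777315855026), (0.12886996567249298, 0.03678028658032417), 83.11721801757812) 0.45264773929064067
```

View pics/w1.png

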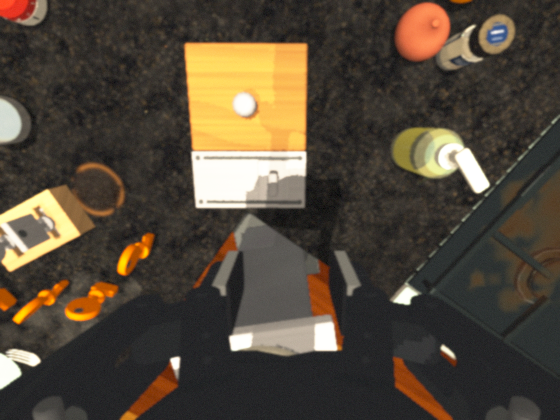

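The view shows the box top at (185–308, 42–208), with the knob at (245,104) and the cover tab at (273,182). The stand is at lower left, the soap bottle at (440,155). The box pose fits yaw −9.3°, and next I'll get the tab.

```bash
python3 - <<'E'
from h import *
f=np.load("w1.npz"); P=cloud(f["d"],(f["K"],f["R"],f["t"])); ok=f["d"]>0
C=np.array([.5124,-.0784]); a=np.radians(-9.29); R=np.array([[np.cos(a),-np.sin(a)],[np.sin(a),np.cos(a)]])
L=(P[...,:2]-C)@R; z=P[...,2]
m=ok&(L[...,0]>-.12)&(L[...,0]<-.02)&(abs(L[...,1])<.07)&(z>.108)&(z<.125)
q=L[m]; print("tab local",m.sum(),q.min(0).round(4),q.max(0).round(4),q.mean(0).round(4),P[m][:,2].max())
m2=ok&(L[...,0]>-.12)&(L[...,0]<-.02)&(abs(L[...,1])<.07)&(z>.074)&(z<.082); print("deck z",np.median(z[m2]))
t=R@((q.min(0)+q.max(0))/2)+C; print("tab",t.round(4)); print("keyhole est",(R@[-.065,-.035]+C).round(4))
goal([*t,.16],Rd(-99.3)); goal([*t,.103],Rd(-99.3))
# stand in wrist view
im=f["im"].astype(int); sat=im.max(-1)-im.min(-1)
m=ok&(z>.034)&(z<.045)&(np.hypot(P[...,0]-.4,P[...,1]-.31)<.1)&(sat>50); print("stand",cv2.minAreaRect(P[m][:,:2].astype(np.float32)),m.sum())
E
```

```text
tab local 229 [-0.079  -0.0383] [-0.0497 -0.0269] [-0.0635 -0.033 ] 0.12094324141746268
deck z 0.08074312036554489
tab [ 0.4436 -0.1002]
keyhole est [ 0.4426 -0.1024]
goal [ 0.     -0.0211  0.2003] [ 0.01  0.   -0.08]
goal [ 0.     -0.0211  0.2573] [ 0.01  0.   -0.08]
stand ((0.39871785044670105, 0.2919469475746155), (0.11625979095697403, 0.17829158902168274), 51.11282730102539) 2367
```

Call:
step_arm:
  rows:
    - [0,-0.02,0.06,0,0,0]
    - [0,-0.021,0.12,0,0,0]
    - [0,-0.021,0.17,0,0,0]
    - [0,-0.021,0.2,0,0,0]
    - [0,-0.021,0.23,0,0,0]
    - [0,-0.021,0.256,0,0,0]
    - [0,-0.021,0.256,0,0,0]
    - [0,-0.021,0.256,0,0,0]
  claw: 0

```text
t: 3.68
eef_pos: [0.4443, -0.0998, 0.105]
tool_rot: [[0.987, -0.162, 0.001], [-0.162, -0.987, -0.0], [0.001, 0.0, -1.0]]
contact_force: [-0.3, -0.1, -0.2]
opening: 0.0429
finger_force: 0.0
```

Call:
step_arm:
  rows:
    - [0,0,0,0,0,0]
    - [0,0,0,0,0,0]
    - [0,0,0,0,0,0]
    - [0,0,0,0,0,0]
    - [0,0,0,0,0,0]
  claw: -1
  squeeze: 25

```text
t: 4.3
eef_pos: [0.4445, -0.0995, 0.1053]
tool_rot: [[0.987, -0.161, 0.002], [-0.161, -0.987, -0.001], [0.002, 0.0, -1.0]]
contact_force: [-1.0, -0.7, 6.9]
opening: 0.0117
finger_force: 30.3
```

Call:
step_arm:
  rows:
    - [0,-0.01,0,0,0,0]
    - [0,-0.02,0,0,0,0]
    - [0,-0.03,0,0,0,0]
    - [0,-0.04,0,0,0,0]
    - [0,-0.05,0,0,0,0]
    - [0,-0.058,0,0,0,0]
    - [0,-0.062,0,0,0,0]
    - [0,-0.062,0,0,0,0]
    - [0,-0.062,0,0,0,0]

```text
t: 5.42
eef_pos: [0.4543, -0.0398, 0.1053]
tool_rot: [[0.987, -0.16, 0.001], [-0.16, -0.987, -0.003], [0.002, 0.003, -1.0]]
contact_force: [-2.7, -13.5, 8.1]
opening: 0.0116
finger_force: 30.4
```

Call:
step_arm:
  rows:
    - [0,0,0,0,0,0]
    - [0,0,0,0,0,0]
    - [0,0,-0.03,0,0,0]
    - [0,0,-0.08,0,0,0]
    - [0,0,-0.13,0,0,0]
    - [0.0,0.0,-0.18,0,0,-10]
    - [0.0,0.0,-0.18,0,0,-20]
    - [0.0,0.0,-0.18,0,0,-30]
    - [0.0,0.0,-0.18,0,0,-40]
    - [0.0,0.0,-0.18,0,0,-50]
    - [0.0,0.0,-0.18,0,0,-60]
    - [0.0,0.0,-0.18,0,0,-60]
  claw: 0

```text
t: 6.92
eef_pos: [0.4538, -0.0379, 0.2843]
tool_rot: [[0.634, 0.773, 0.0], [0.773, -0.634, 0.0], [0.0, -0.0, -1.0]]
contact_force: [0.7, -0.9, -0.5]
opening: 0.0428
finger_force: 0.0
```

```bash
python3 - <<'E'
from h import *
goal([.43,.31,.31],Rd(106.5))
f=np.load("side0.npz"); 
for n in ["scene","side"]:
    f=np.load(n+"0.npz"); P=cloud(f["d"],cam(n)); q=P[f["d"]>0]
    g=q[(q[:,0]>.3)&(q[:,0]<.6)&(q[:,1]>.1)&(q[:,1]<.5)&(q[:,2]>.11)&(q[:,2]<.8)]; print(n,len(g),np.percentile(g[:,2],[0,5,50]),np.percentile(g[:,0],[0,5,50]))
E
```

```text
goal [ 0.254  -0.2389 -0.0256] [ 1.0000e-02 -1.0000e-02 -1.4585e+02]
scene 9995 [0.11044738 0.17247456 0.5632072 ] [0.38747055 0.39883188 0.45615831]
side 11928 [0.11199655 0.24318941 0.67024739] [0.3884495  0.39910898 0.44367742]
```

```bash
python3 - <<'E'
from h import *
for n in ["scene","side"]:
    f=np.load(n+"0.npz"); P=cloud(f["d"],cam(n)); ok=f["d"]>0
    m=ok&(P[...,0]>.3)&(P[...,0]<.6)&(P[...,1]>.1)&(P[...,1]<.5)&(P[...,2]>.11)
    k,l,st,ce=cv2.connectedComponentsWithStats(m.astype(np.uint8))
    for i in range(1,k):
        if st[i,4]>40: q=P[l==i]; print(n,st[i],q.min(0).round(2),q.max(0).round(2))
A=np.vstack([cv2.resize(np.load(n+"0.npz")["im"],(400,300)) for n in ["scene","side"]]); save("full.png",A)
E
```

```text
scene [  69    0  136   78 8164] [0.39 0.17 0.5 ] [0.6  0.5  0.62]
scene [  92  181   49   79 1831] [0.48 0.41 0.11] [0.6  0.5  0.25]
side [   80     0   148   204 18912] [0.39 0.23 0.5 ] [0.6  0.5  0.93]
side [ 138  244   47   69 1149] [0.48 0.41 0.11] [0.6  0.5  0.25]
```

View pics/full.png

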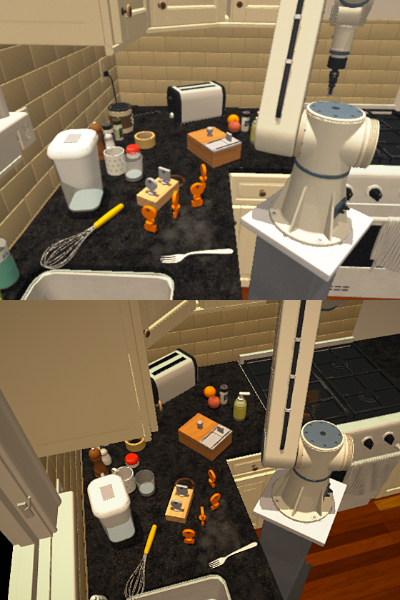

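The full view shows a wall cabinet above the stand, with its underside at about z 0.5, so I must keep the wrist low. Next I'll check how far it extends and how tall the wrist is.

```bash
python3 - <<'E'
from h import *
Q=[]
for n in ["scene","side"]:
    f=np.load(n+"0.npz"); P=cloud(f["d"],cam(n)); q=P[f["d"]>0]; Q.append(q)
    g=q[(q[:,0]>.3)&(q[:,0]<.9)&(q[:,1]>.0)&(q[:,1]<.7)&(q[:,2]>.4)&(q[:,2]<.75)]
    print(n,"zmin",np.percentile(g[:,2],[0,1,5]))
    for y in np.arange(0,.7,.05):
        h=g[abs(g[:,1]-y)<.025]
        if len(h)>20: print(round(y,2),len(h),"xmin",np.percentile(h[:,0],2).round(3),"zmin",np.percentile(h[:,2],2).round(3))
    a=q[np.hypot(q[:,0]-.251,q[:,1]+.572)<.14]
    for z in np.arange(.2,.7,.04):
        h=a[abs(a[:,2]-z)<.02]
        if len(h)>5: print("  arm z",round(z,2),len(h),h[:,:2].min(0).round(3),h[:,:2].max(0).round(3))
E
```

```text
scene zmin [0.4000059  0.40405026 0.41950224]
0.0 319 xmin 0.672 zmin 0.507
0.05 688 xmin 0.651 zmin 0.507
0.1 484 xmin 0.651 zmin 0.506
0.15 305 xmin 0.6 zmin 0.509
0.2 333 xmin 0.552 zmin 0.508
0.25 421 xmin 0.501 zmin 0.508
0.3 411 xmin 0.451 zmin 0.508
0.35 873 xmin 0.39 zmin 0.41
0.4 2828 xmin 0.394 zmin 0.41
0.45 3179 xmin 0.426 zmin 0.41
0.5 3466 xmin 0.468 zmin 0.409
0.55 3759 xmin 0.518 zmin 0.407
0.6 1673 xmin 0.566 zmin 0.403
0.65 51 xmin 0.597 zmin 0.401
  arm z 0.24 29 [ 0.22  -0.607] [ 0.275 -0.52 ]
  arm z 0.28 102 [ 0.209 -0.618] [ 0.276 -0.498]
  arm z 0.32 165 [ 0.209 -0.625] [ 0.283 -0.5  ]
  arm z 0.36 252 [ 0.211 -0.622] [ 0.283 -0.502]
  arm z 0.4 347 [ 0.211 -0.595] [ 0.286 -0.531]
  arm z 0.44 396 [ 0.207 -0.585] [ 0.287 -0.528]
  arm z 0.48 414 [ 0.208 -0.586] [ 0.301 -0.527]
  arm z 0.52 499 [ 0.182 -0.6  ] [ 0.303 -0.519]
  arm z 0.56 737 [ 0.146 -0.584] [ 0.303 -0.446]
  arm z 0.6 340 [ 0.147 -0.588] [ 0.307 -0.434]
side zmin [0.40028305 0.41747664 0.49935725]
0.0 321 xmin 0.672 zmin 0.531
0.05 546 xmin 0.652 zmin 0.536
0.15 58 xmin 0.658 zmin 0.555
0.35 128 xmin 0.389 zmin 0.537
0.4 2738 xmin 0.394 zmin 0.518
0.45 3454 xmin 0.426 zmin 0.531
0.5 3865 xmin 0.466 zmin 0.532
0.55 4093 xmin 0.516 zmin 0.526
0.6 4180 xmin 0.566 zmin 0.433
0.65 2953 xmin 0.575 zmin 0.411
  arm z 0.44 16 [ 0.209 -0.584] [ 0.213 -0.563]
  arm z 0.48 20 [ 0.211 -0.576] [ 0.214 -0.558]
  arm z 0.52 11 [ 0.212 -0.577] [ 0.216 -0.556]
```

```bash
python3 - <<'E'
from h import *
goal([.30,.26,.25],Rd(-73.5))
E
```

```text
goal [ 0.1329 -0.3078  0.0344] [-1.000e-02 -1.000e-02  3.415e+01]
```

Call:
step_arm:
  rows:
    - [0.02,-0.05,0,0,0,5]
    - [0.04,-0.1,0.005,0,0,11]
    - [0.06,-0.15,0.01,0,0,17]
    - [0.08,-0.2,0.02,0,0,23]
    - [0.105,-0.25,0.03,0,0,29]
    - [0.13,-0.3,0.034,0,0,34]
    - [0.133,-0.308,0.034,0,0,34]
    - [0.133,-0.308,0.034,0,0,34]

```text
t: 7.92
eef_pos: [0.2994, 0.26, 0.2502]
tool_rot: [[0.958, 0.288, -0.0], [0.288, -0.958, -0.0], [-0.0, 0.0, -1.0]]
contact_force: [-0.0, -0.3, 0.1]
opening: 0.0428
finger_force: 0.0
```

```bash
python3 - <<'E'
from look import *
s=sense(); print(s["eef_pos"],s["joints"].round(2))
im,d,c,P=look("w2"); ok=d>0; z=P[...,2]
for k in ["disc_key_bow","square_key_bow","key_stand"]:
    for x in masks_of("wrist",k)[:5]:
        m=x["mask"]&ok; q=P[m]; print(k,round(x["confidence"],2),np.round(x["rect"]),m.sum(),np.median(q,0).round(4),im[x["mask"]].mean(0).round())
sat=im.astype(int).max(-1)-im.astype(int).min(-1)
near=np.hypot(P[...,0]-.405,P[...,1]-.295)<.1
m=ok&near&(z>.035)&(z<.043); r=cv2.minAreaRect(P[m][:,:2].astype(np.float32)); print("stand",r,m.sum(),np.median(z[m]))
mk=ok&near&(z>.056)&(z<.11)&(sat<60); k,l,st,ce=cv2.connectedComponentsWithStats(mk.astype(np.uint8))
for i in range(1,k):
    if st[i,4]>60:
        q=P[l==i]; print(st[i],ce[i].round(),cv2.minAreaRect(q[:,:2].astype(np.float32)),"top z",np.percentile(q[:,2],99))
E
```

```text
[0.29939827 0.25997128 0.25023228] [ 0.71 -0.03  2.08 -0.    1.09  1.99]
disc_key_bow 0.87 [254.  65.  24.  57.] 1028 [0.4058 0.3255 0.0945] [186. 172. 152.]
disc_key_bow 0.87 [315. 211.  31.  43.] 748 [0.2948 0.2304 0.0844] [174.  77.   1.]
disc_key_bow 0.8 [417. 176.  58.  40.] 1466 [0.3593 0.1366 0.0745] [184.  95.   2.]
disc_key_bow 0.74 [150. 153.  49.  45.] 1708 [0.3029 0.4078 0.0724] [174.  88.   2.]
disc_key_bow 0.62 [239. 179.  45.  29.] 791 [0.3061 0.3093 0.0852] [224. 125.   2.]
square_key_bow 0.91 [325.  68.  27.  68.] 1248 [0.423  0.2614 0.1006] [186. 174. 158.]
key_stand 0.88 [287.  70. 141.  84.] 9099 [0.4166 0.2961 0.0409] [246. 214. 125.]
stand ((0.3884314298629761, 0.2852779030799866), (0.1409754902124405, 0.14032109081745148), 17.559494018554688) 9105 0.040885793482882925
[320  35  17  63 956] [328.  66.] ((0.42421194911003113, 0.25924399495124817), (0.04468643665313721, 0.009980195201933384), 18.476865768432617) top z 0.10378451404566753
[241  38  16  55 739] [248.  65.] ((0.4056664705276489, 0.3276365399360657), (0.042194489389657974, 0.009652950800955296), 17.563703536987305) top z 0.10263442914254493
```

View pics/w2.png

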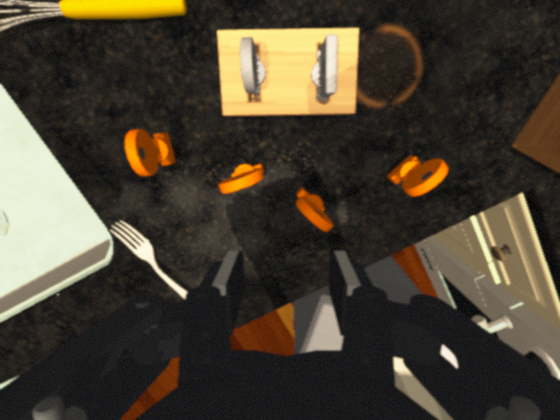

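The disc key is confirmed as the grey one at (248,65) in the wrist view. The square key is at (328,66), and the orange copies are lower down in the picture.

Call:
step_arm:
  rows:
    - [0,0,0,0,0,-10]
    - [0,0,0,0,0,-20]
    - [0,0,0,0,0,-30]
    - [0,0,0,0,0,-40]
    - [0,0,0,0,0,-50]
    - [0,0,0,0,0,-60]
    - [0,0,0,0,0,-70]
    - [0,0,0,0,0,-80]
    - [0,0,0,0,0,-90]

```text
t: 9.25
eef_pos: [0.3004, 0.2589, 0.2504]
tool_rot: [[-0.291, 0.957, 0.0], [0.957, 0.291, 0.0], [-0.0, 0.0, -1.0]]
contact_force: [0.1, 0.2, -0.3]
opening: 0.0428
finger_force: 0.0
```

Call:
step_arm:
  rows:
    - [0,0,0,0,0,-10]
    - [0,0,0,0,0,-20]
    - [0,0,0,0,0,-30]
    - [0,0,0,0,0,-40]
    - [0,0,0,0,0,-50]
    - [0,0,0,0,0,-60]
    - [0,0,0,0,0,-70]
    - [0,0,0,0,0,-80]
    - [0,0,0,0,0,-89]
    - [0,0,0,0,0,-89]

```text
t: 10.5
eef_pos: [0.3002, 0.2591, 0.2504]
tool_rot: [[-0.964, -0.268, 0.0], [-0.268, 0.964, 0.0], [-0.0, 0.0, -1.0]]
contact_force: [1.3, -1.0, -0.3]
opening: 0.0427
finger_force: 0.0
```

```bash
python3 - <<'E'
from h import *
f=np.load("w2.npz"); P=cloud(f["d"],(f["K"],f["R"],f["t"])); ok=f["d"]>0; z=P[...,2]; im=f["im"].astype(int); sat=im.max(-1)-im.min(-1)
a=np.radians(17.5); R=np.array([[np.cos(a),-np.sin(a)],[np.sin(a),np.cos(a)]]); C=np.array([.4057,.3276])
L=(P[...,:2]-C)@R
for z0 in [.06,.075,.09,.096,.099]:
    m=ok&(abs(L[...,0])<.04)&(abs(L[...,1])<.03)&(z>z0)&(z<.11)&(sat<70); q=L[m]
    if len(q): print(z0,m.sum(),q.min(0).round(4),q.max(0).round(4),q.mean(0).round(4))
m=ok&(abs(L[...,0])<.07)&(L[...,1]<.05)&(L[...,1]>-.12)&(z>.037)&(z<.0425)&(sat>70); q=L[m]; print("stand local", np.percentile(q,[.5,99.5],axis=0).round(4), q.min(0),q.max(0))
t=R@[.001,0]+C; print(t); goal([*t,.125],Rd(107.5))
E
```

```text
0.06 753 [-0.0211 -0.0048] [0.0223 0.0049] [-0.0007 -0.0011]
0.075 698 [-0.0211 -0.0048] [0.0223 0.0049] [-0.0008 -0.0008]
0.09 568 [-0.0188 -0.0048] [0.021  0.0049] [ 0.0004 -0.0003]
0.096 429 [-0.014  -0.0047] [0.0165 0.0049] [ 0.0009 -0.0002]
0.099 295 [-0.0111 -0.0044] [0.0135 0.0049] [0.0016 0.0001]
stand local [[-0.0389 -0.1047]
 [ 0.0407  0.0343]] [-0.03912977 -0.1052912 ] [0.04128677 0.03499908]
[0.40665372 0.32790071]
goal [-0.1209  0.0378  0.1254] [ 0.    0.01 -1.97]
```

Call:
step_arm:
  rows:
    - [0,0,0.06,0,0,-1]
    - [0,0,0.12,0,0,-2]
    - [-0.05,0.015,0.125,0,0,-2]
    - [-0.1,0.03,0.125,0,0,-2]
    - [-0.121,0.038,0.125,0,0,-2]
    - [-0.121,0.038,0.125,0,0,-2]
    - [-0.121,0.038,0.15,0,0,-2]
    - [-0.121,0.038,0.175,0,0,-2]
    - [-0.121,0.038,0.177,0,0,-2]
    - [-0.121,0.038,0.177,0,0,-2]

```text
t: 11.75
eef_pos: [0.4057, 0.3288, 0.0738]
tool_rot: [[-0.953, -0.303, -0.0], [-0.303, 0.953, -0.0], [0.0, -0.0, -1.0]]
contact_force: [0.4, -0.4, -1.0]
opening: 0.0428
finger_force: 0.0
```

```bash
python3 - <<'E'
from h import *
goal([.4066,.3279,.073],Rd(107.5))
E
```

```text
goal [-0.0006 -0.0012  0.0008] [-0.   -0.01  0.14]
```

Call:
step_arm:
  rows:
    - [-0.001,-0.001,0,0,0,0]
    - [-0.001,-0.001,0,0,0,0]
    - [-0.001,-0.001,0,0,0,0]
    - [-0.001,-0.001,0,0,0,0]
    - [-0.001,-0.001,0,0,0,0]
    - [-0.001,-0.001,0,0,0,0]
  claw: -1
  squeeze: 60

```text
t: 12.5
eef_pos: [0.4077, 0.3288, 0.0741]
tool_rot: [[-0.953, -0.304, 0.001], [-0.304, 0.953, 0.001], [-0.001, 0.0, -1.0]]
contact_force: [-1.2, -1.7, 7.1]
opening: 0.0094
finger_force: 61.5
```

Call:
step_arm:
  rows:
    - [0,0,-0.01,0,0,0]
    - [0,0,-0.022,0,0,0]
    - [0,0,-0.034,0,0,0]
    - [0,0,-0.046,0,0,0]
    - [0,0,-0.048,0,0,0]
    - [0,0,-0.048,0,0,0]

```text
t: 13.25
eef_pos: [0.4071, 0.3285, 0.1214]
tool_rot: [[-0.953, -0.304, 0.0], [-0.304, 0.953, 0.0], [-0.0, 0.0, -1.0]]
contact_force: [0.2, -0.3, -0.1]
opening: 0.0094
finger_force: 60.8
```

Call:
step_arm:
  rows:
    - [0.02,0,-0.004,0,0,0]
    - [0.04,0,-0.016,0,0,0]
    - [0.06,0,-0.04,0,0,0]
    - [0.08,0,-0.075,0,0,0]
    - [0.095,0,-0.11,0,0,0]
    - [0.1,0,-0.12,0,0,0]
    - [0.1,0,-0.12,0,0,0]

```text
t: 14.12
eef_pos: [0.3114, 0.298, 0.2412]
tool_rot: [[-0.952, -0.305, 0.0], [-0.305, 0.952, 0.0], [-0.001, 0.0, -1.0]]
contact_force: [0.8, 0.2, -1.1]
opening: 0.0094
finger_force: 60.7
```

```bash
python3 - <<'E'
from h import *
goal([.4426,-.1024,.24],Rd(80.7))
E
```

```text
goal [-0.003  -0.4213  0.0011] [2.000e-02 3.000e-02 2.703e+01]
```

Call:
step_arm:
  rows:
    - [0,-0.05,0,0,0,3]
    - [0,-0.1,0,0,0,6]
    - [0,-0.15,0,0,0,10]
    - [0,-0.2,0,0,0,14]
    - [0,-0.25,0,0,0,18]
    - [0,-0.3,0,0,0,22]
    - [0,-0.34,0,0,0,25]
    - [0,-0.38,0,0,0,27]
    - [-0.002,-0.41,0,0,0,27]
    - [-0.003,-0.421,0,0,0,27]
    - [-0.003,-0.421,0,0,0,27]

```text
t: 15.5
eef_pos: [0.4424, -0.102, 0.2401]
tool_rot: [[-0.987, 0.163, -0.002], [0.163, 0.987, 0.001], [0.002, 0.0, -1.0]]
contact_force: [-1.2, 0.9, 1.0]
opening: 0.0094
finger_force: 60.5
```

```bash
python3 - <<'E'
from look import *
s=sense(); print(s["eef_pos"],s["tool_rot"][:,1],s["joints"].round(2))
C=np.array([.5124,-.0784]); a=np.radians(-9.29); Rb=np.array([[np.cos(a),-np.sin(a)],[np.sin(a),np.cos(a)]])
ims=[]
for n in ["scene","side"]:
    c=cam(n); im,d=grab_frame(n); P=cloud(d,c); np.savez(n+"2.npz",im=im,d=d); ok=d>0
    r=[x for x in masks_of(n,"disc_key_bow") if np.hypot(*(np.median(P[x["mask"]&ok],0)[:2]-[.4426,-.1024]))<.06]
    for x in r[:1]: q=P[x["mask"]&ok]; L=(q[:,:2]-s["eef_pos"][:2])@Rb; print(n,x["confidence"],x["rect"],"x rel tcp",np.percentile(L,[2,50,98],axis=0).round(4),"z",np.percentile(q[:,2],[2,98]).round(4))
    L=(P[...,:2]-s["eef_pos"][:2])@Rb
    for z0 in np.arange(.165,.24,.01):
        m=ok&(abs(L[...,0])<.04)&(abs(L[...,1])<.03)&(abs(P[...,2]-z0)<.005); q=L[m]
        if len(q)>3: print(n,"z",round(z0,3),len(q),q.min(0).round(4),q.max(0).round(4))
    u,v=proj([*s["eef_pos"][:2],.14],c)[0].astype(int); ims.append(cv2.resize(im[v-45:v+45,u-45:u+45],(390,390),interpolation=cv2.INTER_CUBIC))
save("k1.png",np.hstack(ims))
E
```

```text
[ 0.44235692 -0.1020338   0.24013485] [1.62574145e-01 9.86696268e-01 3.50661374e-04] [-0.23  0.09  1.98  0.    1.07 -1.64]
scene 0.77 [323.0, 156.4, 6.7, 28.4] x rel tcp [[-0.0256 -0.3772]
 [-0.0114  0.0019]
 [ 0.4165  0.0095]] z [0.0027 0.2648]
scene z 0.175 10 [-0.0192 -0.0036] [0.0098 0.0029]
scene z 0.185 29 [-0.0231 -0.0046] [0.0137 0.0047]
scene z 0.195 38 [-0.0238 -0.0075] [0.0131 0.006 ]
scene z 0.205 10 [-0.0151 -0.0042] [0.0031 0.0097]
scene z 0.215 34 [-0.0146 -0.0134] [0.0083 0.0104]
scene z 0.225 10 [-0.0125 -0.0008] [0.0015 0.004 ]
scene z 0.235 26 [-0.0242 -0.0087] [0.0065 0.016 ]
side 0.45 [309.7, 156.7, 13.6, 20.5] x rel tcp [[-0.0249 -0.1894]
 [-0.0116  0.0043]
 [ 0.1206  0.0139]] z [-0.0017  0.2639]
side z 0.175 11 [-0.019  -0.0013] [0.0116 0.0072]
side z 0.185 22 [-0.0217 -0.0057] [0.0142 0.0092]
side z 0.195 32 [-0.0227 -0.0069] [0.0127 0.0112]
side z 0.215 37 [-0.0182 -0.0071] [0.01   0.0157]
side z 0.225 4 [-0.0149  0.0027] [-0.0034  0.0074]
side z 0.235 19 [-0.0228 -0.0021] [0.0206 0.0176]
```

View pics/k1.png

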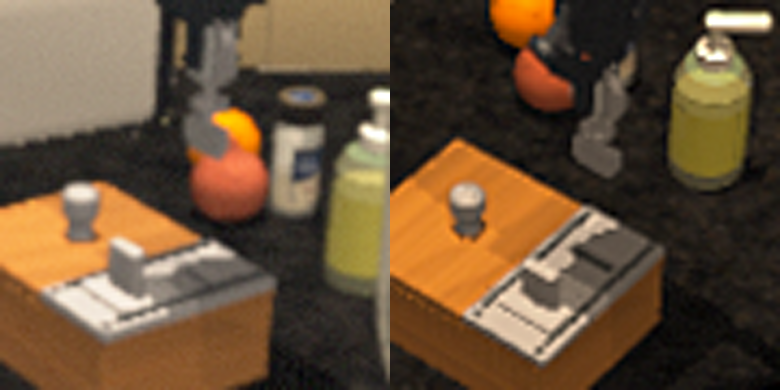

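The crops show the slot uncovered, the key upright in the jaws above the deck, and the cover tab fully over to the left.

Call:
step_arm:
  rows:
    - [-0.0015,-0.001,0.03,0,0,0]
    - [-0.0015,-0.001,0.06,0,0,0]
    - [-0.0015,-0.001,0.08,0,0,0]
    - [-0.0015,-0.001,0.085,0,0,0]
    - [-0.0015,-0.001,0.085,0,0,0]
    - [-0.0015,-0.001,0.085,0,0,0]

```text
t: 16.45
eef_pos: [0.4447, -0.1032, 0.1572]
tool_rot: [[-0.987, 0.161, 0.002], [0.161, 0.987, -0.0], [-0.002, -0.0, -1.0]]
contact_force: [-0.3, 0.6, -0.6]
opening: 0.0094
finger_force: 60.5
```

Call:
step_arm:
  rows:
    - [0,0,0.004,0,0,0]
    - [0,0,0.008,0,0,0]
    - [0,0,0.011,0,0,0]
    - [0,0,0.014,0,0,0]
    - [0,0,0.014,0,0,0]

```text
t: 17.08
eef_pos: [0.444, -0.1032, 0.142]
tool_rot: [[-0.987, 0.161, -0.001], [0.161, 0.987, 0.0], [0.001, 0.0, -1.0]]
contact_force: [-0.0, -0.3, -0.1]
opening: 0.0094
finger_force: 60.5
```

Call:
step_arm:
  rows:
    - [0,0,0.004,0,0,0]
    - [0,0,0.008,0,0,0]
    - [0,0,0.012,0,0,0]
    - [0,0,0.016,0,0,0]
    - [0,0,0.016,0,0,0]

```text
t: 17.7
eef_pos: [0.4439, -0.1032, 0.1259]
tool_rot: [[-0.987, 0.161, -0.001], [0.161, 0.987, 0.0], [0.001, 0.0, -1.0]]
contact_force: [-0.0, 0.3, -0.6]
opening: 0.0094
finger_force: 60.5
```

Call:
step_arm:
  rows:
    - [0,0,0.004,0,0,0]
    - [0,0,0.007,0,0,0]
    - [0,0,0.01,0,0,0]
    - [0,0,0.012,0,0,0]
    - [0,0,0.012,0,0,0]
    - [0,0,0.012,0,0,0]

```text
t: 18.45
eef_pos: [0.4442, -0.1033, 0.1143]
tool_rot: [[-0.987, 0.161, 0.0], [0.161, 0.987, -0.0], [-0.0, -0.0, -1.0]]
contact_force: [-0.2, -0.4, -0.3]
opening: 0.0091
finger_force: 60.7
```

Call:
step_arm:
  rows:
    - [0,0,0.001,0,0,0]
    - [0,0,0.002,0,0,0]
    - [0,0,0.0025,0,0,0]
    - [0,0,0.0025,0,0,0]
    - [0,0,0.0025,0,0,0]

```text
t: 19.08
eef_pos: [0.4444, -0.1033, 0.1139]
tool_rot: [[-0.987, 0.161, 0.001], [0.161, 0.987, -0.0], [-0.001, -0.0, -1.0]]
contact_force: [-9.7, 1.6, 33.9]
opening: 0.0093
finger_force: 66.2
```

Call:
step_arm:
  rows:
    - [0,0,-0.0015,0,0,0]
    - [0,0,-0.0015,0,0,5]
    - [0,0,-0.0015,0,0,10]
    - [0,0,-0.0015,0,0,15]
    - [0,0,-0.0015,0,0,20]
    - [0,0,-0.0015,0,0,25]
    - [0,0,-0.0015,0,0,30]
    - [0,0,-0.0015,0,0,35]
    - [0,0,-0.0015,0,0,40]
    - [0,0,-0.0015,0,0,40]

```text
t: 20.32
eef_pos: [0.4446, -0.1043, 0.1141]
tool_rot: [[-0.652, 0.758, 0.001], [0.758, 0.652, -0.002], [-0.002, -0.0, -1.0]]
contact_force: [-3.7, -6.0, 9.6]
opening: 0.0094
finger_force: 62.1
```

```bash
python3 - <<'E'
from h import *
s=sense(); print(s["torque"],s["contact_force"],s["joints"].round(2))
E
```

```text
[-1.17034643  0.54426007  0.02936095] [-3.74780733 -5.98024603  9.58738383] [-0.23  0.27  2.1  -0.    0.77 -0.94]
```

Call:
step_arm:
  rows:
    - [0,0,0,0,0,5]
    - [0,0,0,0,0,10]
    - [0,0,0,0,0,15]
    - [0,0,0,0,0,20]
    - [0,0,0,0,0,25]
    - [0,0,0,0,0,30]
    - [0,0,0,0,0,35]
    - [0,0,0,0,0,39]
    - [0,0,0,0,0,39]

```text
t: 21.45
eef_pos: [0.4438, -0.1038, 0.114]
tool_rot: [[-0.03, 1.0, -0.001], [1.0, 0.03, -0.001], [-0.001, -0.001, -1.0]]
contact_force: [-6.9, -3.6, 14.2]
opening: 0.009
finger_force: 62.7
```

```bash
python3 - <<'E'
from h import *
s=sense(); print(s["torque"],s["contact_force"],s["joints"].round(2)); y=s["tool_rot"][:,1]; print(np.degrees(np.arctan2(y[1],y[0])))
E
```

```text
[-0.70528295  1.04581946  0.00477919] [-6.92493914 -3.57822094 14.18866845] [-0.23  0.27  2.1  -0.    0.77 -0.26]
1.6942426110149047
```

Call:
step_arm:
  rows:
    - [0,0,0,0,0,2]
    - [0,0,0,0,0,4]
    - [0,0,0,0,0,5]
    - [0,0,0,0,0,5]
    - [0,0,0,0,0,5]

```text
t: 22.08
eef_pos: [0.443, -0.1036, 0.114]
tool_rot: [[0.056, 0.998, -0.002], [0.998, -0.056, -0.001], [-0.001, -0.002, -1.0]]
contact_force: [-8.8, -3.6, 18.3]
opening: 0.0092
finger_force: 63.3
```

```bash
python3 - <<'E'
from h import *
s=sense(); print(s["torque"],s["contact_force"],s["joints"].round(2)); y=s["tool_rot"][:,1]; print(np.degrees(np.arctan2(y[1],y[0])))
E
```

```text
[-0.50571419  1.8474946   0.26138841] [-8.84819904 -3.5802753  18.26105835] [-0.23  0.27  2.1  -0.    0.77 -0.17]
-3.2193693176524882
```

Call:
step_arm:
  rows:
    - [0,0,-0.0005,0,0,0]
    - [0,0,-0.0005,0,0,0]
    - [0,0,-0.0005,0,0,0]
    - [0,0,-0.02,0,0,0]
    - [0,0,-0.05,0,0,0]
    - [0,0,-0.1,0,0,0]
    - [0,0,-0.15,0,0,0]
    - [0.0,0,-0.2,0,0,0]
    - [0.0,0,-0.2,0,0,0]
  claw: 0

```text
t: 23.2
eef_pos: [0.4462, -0.1037, 0.317]
tool_rot: [[0.057, 0.998, 0.007], [0.998, -0.057, -0.002], [-0.001, 0.007, -1.0]]
contact_force: [0.2, 0.3, -0.8]
opening: 0.0424
finger_force: 0.0
```

```bash
python3 - <<'E'
from look import *
s=sense(); print(s["eef_pos"],s["joints"].round(2))
C=np.array([.5124,-.0784]); a=np.radians(-9.29); Rb=np.array([[np.cos(a),-np.sin(a)],[np.sin(a),np.cos(a)]])
im,d,c,P=look("w3"); ok=d>0; z=P[...,2]; L=(P[...,:2]-C)@Rb
for nm,(cx,cy) in {"key":(-.065,-.035),"knob":(.03,0),"tab":(-.065,.03)}.items():
    m=ok&(abs(L[...,0]-cx)<.04)&(abs(L[...,1]-cy)<.03)&(z>.105)&(z<.15)
    if m.sum()>10:
        v,u=np.nonzero(m); r=cv2.minAreaRect(L[m].astype(np.float32)); print(nm,m.sum(),r,"zmax",np.percentile(z[m],98),"px",u.mean().round(),v.mean().round())
u,v=proj([.4426,-.1024,.118],c)[0]; print(u,v)
E
```

```text
[ 0.44616665 -0.10367305  0.31700409] [-0.23  0.01  1.89  0.    1.24 -0.17]
key 393 ((-0.06523345410823822, -0.032625168561935425), (0.009552216157317162, 0.04319208115339279), 6.270147800445557) zmax 0.14256711457910187 px 280.0 190.0
knob 528 ((0.02887430042028427, -0.0006131213158369064), (0.02641749009490013, 0.027023980394005775), 30.316137313842773) zmax 0.11922069183360541 px 369.0 167.0
tab 324 ((-0.065139040350914, 0.029270775616168976), (0.011874896474182606, 0.029487136751413345), 89.89586639404297) zmax 0.12069185931733173 px 287.0 131.0
280.6989425398148 190.72740770133106
```

View pics/w3.png

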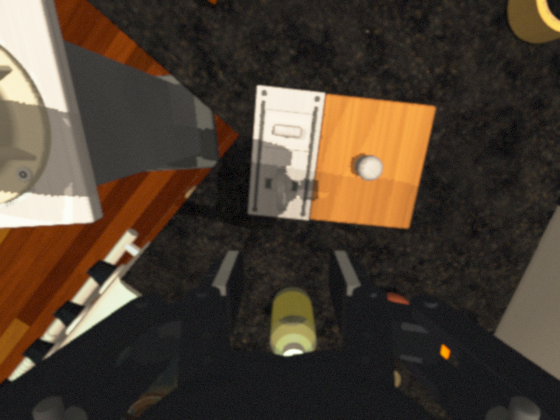

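The view shows the key seated at (280,190) and turned about 84°, the tab at (287,131) and the knob at (369,167). Next is the lid.

```bash
python3 - <<'E'
from h import *
goal([.542,-.0835,.18],Rd(-9.3)); goal([.542,-.0835,.098],Rd(-9.3))
for n in ["scene","side"]:
    f=np.load(n+"0.npz"); P=cloud(f["d"],cam(n)); q=P[f["d"]>0]; g=q[(q[:,0]>.6)&(q[:,0]<.85)&(abs(q[:,1]+.1)<.12)&(q[:,2]>.05)&(q[:,2]<.49)]; print(n,len(g),np.percentile(g,[0,2,50],axis=0).round(3).tolist() if len(g) else "")
E
```

```text
goal [0.0255 0.0953 0.1349] [0.2  0.02 6.01]
goal [0.0255 0.095  0.2169] [0.2  0.02 6.01]
scene 753 [[0.6, -0.22, 0.05], [0.603, -0.219, 0.053], [0.829, -0.179, 0.113]]
side 733 [[0.601, -0.22, 0.05], [0.602, -0.218, 0.055], [0.83, -0.175, 0.112]]
```

Call:
step_arm:
  rows:
    - [0.015,0.05,0,0,0,6]
    - [0.0255,0.095,0,0,0,6]
    - [0.0255,0.095,0.05,0,0,6]
    - [0.0255,0.095,0.1,0,0,6]
    - [0.0255,0.095,0.135,0,0,6]
    - [0.0255,0.095,0.165,0,0,6]
    - [0.0255,0.095,0.195,0,0,6]
    - [0.0255,0.095,0.217,0,0,6]
    - [0.0255,0.095,0.217,0,0,6]
    - [0.0255,0.095,0.217,0,0,6]
  claw: 0.5

```text
t: 24.5
eef_pos: [0.5402, -0.0832, 0.0961]
tool_rot: [[0.161, 0.987, -0.001], [0.987, -0.161, 0.0], [0.0, -0.001, -1.0]]
contact_force: [0.2, 0.5, -0.1]
opening: 0.064
finger_force: 0.0
```

Call:
step_arm:
  rows:
    - [0,0,0,0,0,0]
    - [0,0,0,0,0,0]
    - [0,0,0,0,0,0]
    - [0,0,0,0,0,0]
    - [0,0,0,0,0,0]
  claw: -1
  squeeze: 25

```text
t: 25.12
eef_pos: [0.5416, -0.0834, 0.0972]
tool_rot: [[0.161, 0.987, 0.002], [0.987, -0.161, -0.0], [0.0, 0.003, -1.0]]
contact_force: [2.0, 0.1, 6.1]
opening: 0.0265
finger_force: 25.1
```

Call:
step_arm:
  rows:
    - [0,0.008,0,0,0,0]
    - [0,0.016,0,0,0,0]
    - [0,0.026,0,0,0,0]
    - [0,0.036,0,0,0,0]
    - [0,0.046,0,0,0,0]
    - [0,0.056,0,0,0,0]
    - [0,0.065,0,0,0,0]
    - [0,0.073,0,0,0,0]
    - [0,0.079,0,0,0,0]
    - [0,0.079,0,0,0,0]
    - [0,0.079,0,0,0,0]

```text
t: 26.5
eef_pos: [0.6193, -0.0961, 0.0972]
tool_rot: [[0.161, 0.987, 0.002], [0.987, -0.161, -0.0], [0.0, 0.002, -1.0]]
contact_force: [1.3, -0.3, 6.6]
opening: 0.0269
finger_force: 25.1
```

Call:
step_arm:
  rows:
    - [0,0,0,0,0,0]
    - [0,0,0,0,0,0]
    - [0,0,0,0,0,0]
    - [0,0,-0.02,0,0,0]
    - [0,0,-0.05,0,0,0]
    - [0,-0.03,-0.1,0,0,0]
    - [0,-0.1,-0.15,0,0,0]
    - [0,-0.16,-0.18,0,0,0]
    - [0,-0.17,-0.18,0,0,0]
  claw: 0.4

```text
t: 27.62
eef_pos: [0.449, -0.0683, 0.2792]
tool_rot: [[0.161, 0.987, 0.003], [0.987, -0.161, -0.0], [0.0, 0.003, -1.0]]
contact_force: [0.1, -0.0, 0.1]
opening: 0.0598
finger_force: 0.0
```

```bash
python3 - <<'E'
from look import *
s=sense(); print(s["t"],s["eef_pos"],s["contact_force"])
C=np.array([.5124,-.0784]); a=np.radians(-9.29); Rb=np.array([[np.cos(a),-np.sin(a)],[np.sin(a),np.cos(a)]])
im,d,c,P=look("w4"); ok=d>0; z=P[...,2]; L=(P[...,:2]-C)@Rb
for nm,(cx,cy) in {"key":(-.065,-.035),"knob":(.1,0),"tab":(-.065,.03)}.items():
    m=ok&(abs(L[...,0]-cx)<.05)&(abs(L[...,1]-cy)<.03)&(z>.105)&(z<.15)
    if m.sum()>10: print(nm,m.sum(),cv2.minAreaRect(L[m].astype(np.float32)),"zmax",np.percentile(z[m],98))
E
```

```text
27.625 [ 0.44900721 -0.06829422  0.27916026] [ 0.12340354 -0.0309116   0.12961612]
key 514 ((-0.06507731229066849, -0.032874319702386856), (0.010177331045269966, 0.04392910376191139), 7.87149715423584) zmax 0.14211860109852392
knob 688 ((0.10748816281557083, 1.031532883644104e-05), (0.027297208085656166, 0.0260377936065197), 57.14207458496094) zmax 0.11898824298832227
tab 414 ((-0.064910888671875, 0.029827957972884178), (0.011437241919338703, 0.028976937755942345), 89.97142028808594) zmax 0.12066342926673357
```

```bash
python3 -c "from bench import *; print(job_done())"
```

```text
the job is handed in; nothing more can be done
None
```

The job is handed in at about 27.6 s of the 70 s allowed. By the last wrist-camera check, the cover is about 63–65 mm aside, the disc key is home and turned about 82–84° to its stop, and the lid is open about 78 mm. The gripper is clear; I didn't re-measure the square key, soap bottle or glass at the end, and no verdict came back.

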